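# Stand the power bank and the glasses case in the entry organiser

### The arm

A 6-joint arm with a two-finger parallel gripper is mounted at the origin on the work surface. World frame = base frame: x ahead of the robot, y to its left, z up, the work surface at z = 0. Lengths are in m, angles in rad, forces in N, time in s.
With the tool pointing down it reaches from about 0.35 to 0.775 m from the base axis. Payload 5.5 kg.
Tool frame: the origin (TCP) lies where the fingers leave the gripper's body, on its centre line; the fingertips stand 73 mm ahead of it and the grasp point (between the pads) lies 54 mm ahead of it; z points along the fingers, y is the direction in which the jaws open and shut (so a half turn about z gives the same grasp; the last joint's range is limited). The gripper opens to 85 mm and grips with 20 to 120 N. Pads are 22 mm wide; open, the fingers measure 114 mm over their backs; the gripper's body (76 mm by 85 mm) begins 54 mm behind the grasp point. The pads swing forward as they close: fully open they stand 13 mm farther back than shut.
Start: joints at [0.96, 0.313, 0.046, 1.304, 0, 1.431], TCP at [0.261, 0.512, 0.304] pointing down, gripper open.
Joint ranges: [-2.76, 2.76], [-0.86, 1.69], [-1.03, 1.26], [-2.2, 2.34], [-1.47, 1.5], [-3.14, 3.14]. Speed limits (rad/s): [2.57, 2.57, 3.14, 3.14, 3.14, 3.14].

### API

Orientations are given as a unit quaternion [w, x, y, z].
In Python, from workcell import env, read_camera, job, cut_out gives the robot as it stands.
- The arm moves only by the tool servo_tool, never from a script. Its argument "deltas" is a list of rows, each an object of numbers: "dx", "dy", "dz": the shift along the world's x, y, z in mm; "rx", "ry", "rz": the turn, a rotation vector about the world's x, y, z in rad; "fingers": the closure, from -1 (fully open) to 1 (shut). A call has 1 to 8 rows; each row shifts and turns the commanded pose from where the row before left it; what a row does not reach is not made up. A row lasts 1/10 s, in which the tool goes at most 50 mm and 8.59 degrees, less where a joint would pass 70% of its speed; a pose out of reach is approached as far as the arm can. A call is refused whole if a number of a shift passes 50 or a number of a turn 0.15, either way. A call with a gripper value outside its range is refused whole. The fingers move at their own pace and stop on an object; "newtons" is the grip in N (left out, the last holds). Time passes only in rows, so rows that do not move let the fingers close. It gives the time, the measured TCP pose, the force and the opening at its end, in the units of the state.
- env.get_state(): the state, without advancing time (a new reading comes with each control period).
- read_camera(name): name is "scene" or "top" or "wrist"; returns a dict with "img" (480x640x3 uint8, red, green, blue), "intrinsics" (3x3 intrinsics, pixels), "extrinsics" (4x4, takes a point from camera to world coordinates); the wrist camera has in their place "hand_eye" (4x4, takes a point from camera to tool coordinates, whose origin is the TCP and whose axes are the flange's). Camera axes: x right, y down, z forward; pixel columns grow to the right and rows downward; lengths in m; the calibration is good to about 2 mm. The wrist camera is an equidistant fisheye: a pixel r from the principal point sees the ray r / f radians off the axis. A picture is of the moment at which its call begins: read the wrist's pose just before it. There is no depth.
- job.hand_in(): hands the job in, once; it reports no verdict.
Trained networks look in the newest picture that a camera, given by its name, has taken for a name from the list of things; names that differ only in an ending like _2 or _b are one class to them, and where a whole thing is asked for, a point or a joint stands for the part that bears it (a point fixed in the world has none). Each returns a list of dicts, best first, with "confidence" (0 to 1); they miss things now and then, are a little off and sometimes report something else, mostly with a low value. They report only what shows in the picture. A call takes as long as a camera call. They do not tell look-alikes from the thing itself.
- cut_out(target, camera): "region" (480x640 bool, what is visible of it) and "extent" ([left, top, right, bottom] in pixels, round what is visible of it).
The state is a dict: "clock": time; "joint_pos": joint angles; "qvel": joint speeds; "tau": joint torques, N m; "tcp_pos": TCP position; "orientation": TCP orientation; "wrist_force": force on the tool from outside, world axes, zero at the start; "ft_torque": the same for the moment, N m; "finger_gap": finger opening in m.
Only numpy, scipy, OpenCV 4.12 (cv2) and the standard library are available. Lean on these libraries where they do the work, as an engineer would, in place of code of your own. Each camera call takes 0.05 s, during which the arm holds its last target. There are 200 camera calls.

### The job

Swing the organiser's lid fully aside, off the box. Then take the flat power bank and the thicker glasses case from the sloped black dish and stand each upright on its foot in the end slot that fits its thickness, lowering them in right to the bottom without dropping them. Leave the bell, the umbrella clip and the bowl where they are.

Things in the scene. Friction and masses are not known exactly. Their poses are not given: they have to be found in the camera images.
- organiser: White plastic open-topped organiser fixed to the console, 132 (its x) x 110 (its y) x 70 mm high, walls and floor 4 mm. Origin under its centre; z up. Two dividers as high as the walls leave a 17 mm slot at its -x end (near the robot), a 30 mm slot at its +x end and an open 69 mm bay between, to stay empty. Slots 102 mm long along y, 66 mm deep.
- slot_narrow (a point): Centre of the floor of the 17 mm slot, 4 mm above the console; axes as the organiser's. For the power bank.
- slot_wide (a point): Centre of the floor of the 30 mm slot, 4 mm above the console; axes as the organiser's. For the glasses case.
- lid (a joint): Angle (rad) of the flat grey plastic lid, 136 x 118 x 5 mm, that swivels level about a pin at the organiser's -x, +y corner. 0: covers the box; grows counter-clockwise seen from above; stop at 1.6, lid wholly beside the box on its +y side. Friction (below 1 N at the knob) keeps it where left; starts a little open, still barring the slots. Top 78 mm above the console.
- lid_pivot (a point): The lid's swivel axis, at the height of the lid's top.
- lid_knob (a point): Centre of the top of the lid's round grip, an upright 22 mm diameter cylinder 32 mm tall standing on the lid, 110 mm from the swivel axis; it can be pushed or loosely held between the fingers from above; a firm pinch that does not turn with the lid makes it bind. Top 110 mm above the console.
- dish: Black hard-silicone dish fixed to the console, 130 x 206 mm: a slope at 50 degrees to the horizontal, 82 mm long, high on the robot's side, low at its +x, with 10 mm side rims and a foot ledge. The two items lie on it side by side, 90 mm between middles, in either order, feet on the ledge; their upper 58 to 68 mm stand free on both faces. Origin under it on the console, z up.
- ledge (a point): Middle of the inner corner between the dish's slope and its foot ledge, 22 mm above the console; the ledge sticks out 32 mm at right angles to the slope. Axes as the dish's.
- bank: Flat aluminium power bank, 12 mm thick x 72 mm wide x 140 mm long, 0.1 to 0.25 kg. Origin: middle of the foot edge of the face that lies on the slope. Its z axis runs along the item from foot to top (50 degrees above the horizontal at the start), its x axis through the thickness, its y axis along the width. The body spans x 0 to 12, y -36 to 36, z 0 to 140 mm.
- bank_foot (a point): Middle of the power bank's foot end face (72 x 12 mm); axes as the body's.
- bank_top (a point): Middle of the power bank's upper end face; axes as the body's.
- case: Slim grey hard glasses case, 25 mm thick x 62 mm wide x 150 mm long, 0.08 to 0.17 kg. Origin: middle of the foot edge of the face that lies on the slope. Its z axis runs along the item from foot to top (50 degrees above the horizontal at the start), its x axis through the thickness, its y axis along the width. The body spans x 0 to 25, y -31 to 31, z 0 to 150 mm.
- case_foot (a point): Middle of the glasses case's foot end face (62 x 25 mm); axes as the body's.
- case_top (a point): Middle of the glasses case's upper end face; axes as the body's.
- bell: Bystander: blue ceramic evil-eye bell, 68 mm across, 77 mm tall, loose; origin under its centre. At the far side of the console.
- clip: Bystander: steel push-button umbrella clip lying flat, about 130 x 30 mm, 22 mm high, loose; origin under the middle of its 85 mm block. On the robot's side.
- bowl: Bystander: white ceramic bowl, 100 mm across, 45 mm tall, loose; origin under its centre. Far left.
Things that resemble listed ones, but are neither listed nor needed, are in the scene too. Leave any green or pink look-alike of the bank alone. What is shaped like the organiser but yellow is not meant.

How it is judged:
By the outcome, as a careful person would: the job done as asked, in the order asked, and still so for the second after the job is handed in, with the robot touching nothing.
It also fails if it takes over 72 s, if anything falls off the work surface, if the arm or the gripper's body presses on something with over 40 N, if the wrist force passes 120 N, or if a joint passes its speed limit or range.

## Working session

There is one attempt and no reset: what is moved stays moved. The work goes in short steps, Python scripts to look and compute and a tool call to move; the robot and the scene stay as the last step left them, time stands still between calls to the robot, and variables do not carry over. Pictures are saved under pics/ and viewed, about 8 in all and at most 12, crops included, and the job is handed in when it is done.

Besides the shell and the picture viewer there is one more tool, called in YAML: its name, and indented under it one key for each argument. servo_tool: Moves the arm, as the interface text tells. Its arguments: {"type":"object","properties":{"deltas":{"type":"array"},"newtons":{"type":"number"}},"required":["deltas"]}

```bash
ls; mkdir -p pics; cat > h.py <<'E'
import numpy as np, cv2
from workcell import env, read_camera, job, cut_out
from scipy.spatial.transform import Rotation as R
def snap(cam,name=None):
    s=env.get_state(); c=read_camera(cam)
    if name: cv2.imwrite(f'pics/{name}.png',c['img'][...,::-1])
    return s,c
def proj(c,P):
    K=np.array(c['intrinsics']);E=np.linalg.inv(np.array(c['extrinsics']))
    P=np.atleast_2d(P);q=(E[:3,:3]@P.T+E[:3,3:]).T;u=(K@q.T).T
    return u[:,:2]/u[:,2:]
def ray(c,uv,z):
    K=np.array(c['intrinsics']);E=np.array(c['extrinsics'])
    d=E[:3,:3]@np.linalg.solve(K,[uv[0],uv[1],1.]);o=E[:3,3]
    return o+d*(z-o[2])/d[2]
E
python3 - <<'E'
from h import *
np.set_printoptions(precision=4,suppress=True)
for cam in ['top','scene']:
    s,c=snap(cam,cam+'0')
    print(cam,np.array(c['extrinsics']),np.array(c['intrinsics']))
    for t in ['organiser','lid','lid_knob','dish','bank','case']:
        for r in cut_out(t,cam)[:3]:
            m=r['region'];ys,xs=np.nonzero(m)
            print(t,round(r['confidence'],2),r['extent'],xs.mean().round(1),ys.mean().round(1),len(xs))
print(s)
E
```

```text
pics
top [[ 0.0152 -0.9947  0.1016  0.4279]
 [-0.9999 -0.0144  0.0087 -0.0523]
 [-0.0072 -0.1017 -0.9948  1.3452]
 [ 0.      0.      0.      1.    ]] [[539.7541   0.     324.7414]
 [  0.     539.7541 241.3911]
 [  0.       0.       1.    ]]
organiser 0.73 [217.3, 218.1, 274.0, 279.0] 245.4 247.9 3233
organiser 0.56 [179.1, 312.1, 236.4, 382.0] 205.8 346.8 3426
lid 0.9 [176.0, 313.9, 233.1, 381.4] 203.3 347.2 3057
lid 0.6 [215.3, 219.7, 268.4, 276.3] 243.4 247.2 2886
lid_knob 0.85 [179.2, 315.6, 233.6, 382.8] 203.2 347.5 3053
lid_knob 0.72 [213.7, 220.0, 269.1, 280.1] 243.8 247.3 2818
dish 0.87 [339.7, 182.5, 432.0, 238.2] 383.5 212.1 2266
dish 0.28 [384.9, 190.1, 430.5, 227.7] 407.7 209.8 1027
bank 0.94 [319.4, 123.3, 379.9, 161.1] 348.9 140.7 1533
bank 0.81 [388.0, 191.6, 431.5, 226.4] 407.5 209.5 1003
bank 0.61 [445.0, 196.5, 500.1, 251.6] 471.8 224.1 1681
case 0.77 [354.1, 194.3, 389.8, 236.0] 370.2 212.1 1167
case 0.66 [217.1, 219.3, 276.7, 276.3] 245.9 247.7 3127
scene [[-0.2904  0.7733 -0.5637  1.1692]
 [ 0.9569  0.2383 -0.166   0.1397]
 [ 0.006  -0.5876 -0.8091  0.9725]
 [ 0. 
[... 531 characters left out ...]
7
bank 0.89 [214.4, 214.7, 250.9, 276.8] 230.5 245.1 1643
bank 0.72 [150.7, 219.0, 210.5, 258.0] 176.9 239.3 1275
bank 0.62 [225.6, 316.8, 293.2, 370.4] 259.1 343.8 1964
case 0.73 [253.8, 215.1, 283.5, 285.8] 266.2 249.7 1722
{'clock': 0.35, 'joint_pos': array([ 0.9604,  0.3134,  0.0458,  1.3036, -0.    ,  1.4312]), 'qvel': array([-0.0021, -0.0013,  0.0023,  0.001 , -0.0002,  0.0012]), 'tau': array([  0.0002, -47.9908,  29.8338,   0.0072,  -0.0001,   0.    ]), 'tcp_pos': array([0.2608, 0.5124, 0.3037]), 'orientation': array([-0.0001,  0.2332,  0.9724, -0.0002]), 'wrist_force': array([0.3045, 0.3352, 0.0212]), 'ft_torque': array([-0.0131,  0.0446, -0.0121]), 'finger_gap': 0.08542553685922556}
```

```bash
python3 - <<'E'
import cv2
t=cv2.imread('pics/top0.png')[90:400,150:530]
s=cv2.imread('pics/scene0.png')[140:400,130:500]
a=cv2.resize(t,None,fx=2,fy=2,interpolation=3)[:600];cv2.imwrite('pics/t1.png',a)
cv2.imwrite('pics/s1.png',cv2.resize(s,None,fx=2.1,fy=2.1,interpolation=3))
E
```

```text
(no output)
```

View pics/t1.png

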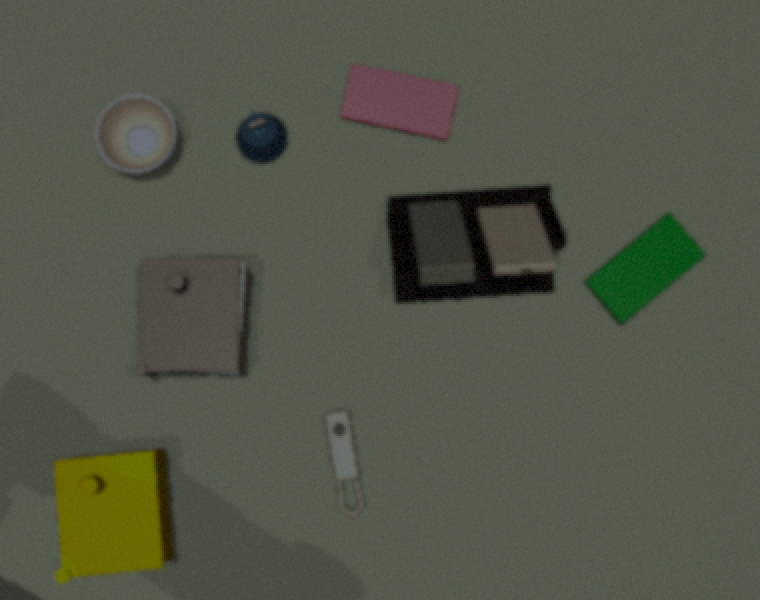

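View pics/s1.png

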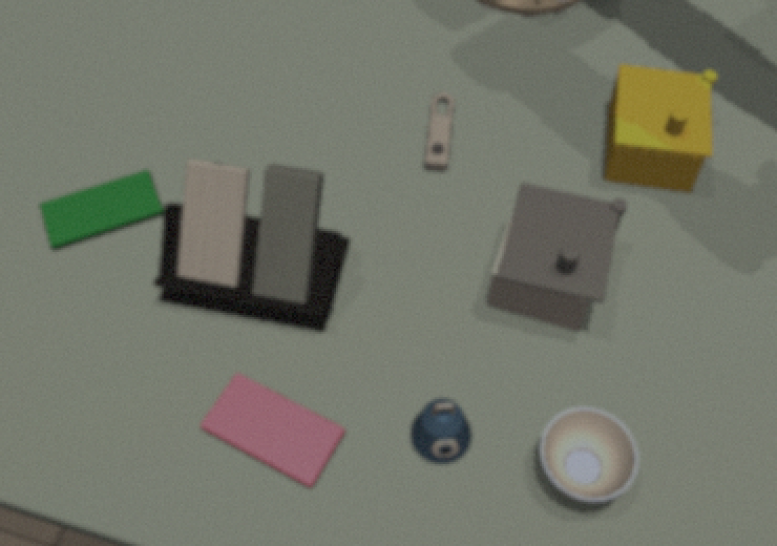

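Top view: the real organiser (grey lid) has its knob at about (238,231) and its pivot at about (220,275). Case is at (370,212) and bank at (407,209), both on the dish. Next I fit the models to the masks.

```bash
cat >> h.py <<'E'
from scipy.optimize import minimize
def hull(c,P):
    m=np.zeros((480,640),np.uint8)
    h=cv2.convexHull((proj(c,P)*16).astype(np.int32));cv2.fillConvexPoly(m,h,1,shift=4);return m>0
def box(x,y,z): return np.array([[a,b,d] for a in x for b in y for d in z])
def item_pts(p,B):
    s,k=np.sin(np.radians(50)),np.cos(np.radians(50))
    M=R.from_euler('z',p[2]).as_matrix()@np.array([[s,0,-k],[0,1,0],[k,0,s]])
    return B@M.T+[p[0],p[1],.022]
def fit(obs,f,p0):
    # obs: list of (cam dict, mask)
    def cost(p):
        v=0
        for c,m in obs:
            h=hull(c,f(p)); v-=(h&m).sum()/(h|m).sum()
        return v
    best=None
    for d in [.015,-.015,.006]:
        S=np.vstack([p0]+[np.array(p0)+np.eye(len(p0))[i]*d*(1 if i<2 else 5) for i in range(len(p0))])
        r=minimize(cost,p0,method='Nelder-Mead',options=dict(initial_simplex=S,xatol=1e-4,fatol=1e-4))
        if best is None or r.fun<best.fun: best=r
    return best.x,-best.fun/len(obs)
def near(t,cam,uv):
    L=[r for r in cut_out(t,cam)]
    g=[(np.hypot(*(np.argwhere(r['region']).mean(0)[::-1]-uv)),i) for i,r in enumerate(L)]
    g=[x for x in g if x[0]<12]
    return L[min(g,key=lambda x:x[1])[1]]['region'] if g else None
BANK=box((0,.012),(-.036,.036),(0,.14)); CASE=box((0,.025),(-.031,.031),(0,.15))
E
python3 - <<'E'
from h import *
np.set_printoptions(precision=4,suppress=True)
_,ct=snap('top');mt={t:near(t,'top',u) for t,u in [('bank',(407,209)),('case',(370,212)),('lid',(243,247))]}
_,cs=snap('scene');ms={t:near(t,'scene',u) for t,u in [('bank',(230,245)),('case',(266,250)),('lid',(396,254))]}
for t,B,u in [('bank',BANK,(407,209)),('case',CASE,(370,212))]:
    p0=[*(ray(ct,u,.08)[:2]+[.05,0]),0.]
    for o in ([(ct,mt[t])],[(cs,ms[t])],[(ct,mt[t]),(cs,ms[t])]):
        if all(x[1] is not None for x in o): print(t,len(o),*fit(o,lambda p:item_pts(p,B),p0))
print('knob top',ray(ct,(238.5,230.5),.11),'scene',ray(cs,(399.5,262),.11),'pivot',ray(ct,(220,275),.078))
if mt['lid'] is not None:
    L=box((-.068,.068),(-.059,.059),(.073,.078))
    f=lambda p:L@R.from_euler('z',p[2]).as_matrix().T+[p[0],p[1],0]
    o=[(ct,mt['lid'])]
    print('lid',*fit(o,f,[*ray(ct,(243,247),.078)[:2],0.]))
E
```

```text
bank 1 [ 0.6794 -0.2336  0.0148] 0.8956140350877193
bank 1 [ 0.6766 -0.2332  0.0785] 0.9242506811989101
bank 2 [ 0.6793 -0.2335  0.023 ] 0.9020323696565358
case 1 [ 0.6706 -0.1421  0.0729] 0.9286871961102107
case 1 [ 0.666  -0.1416  0.0881] 0.8907831646244007
case 2 [ 0.6686 -0.1423  0.0697] 0.906145219026036
knob top [0.5764 0.1579 0.11  ] scene [0.584  0.1603 0.11  ] pivot [0.4744 0.2035 0.078 ]
lid [0.5404 0.1513 0.0081] 0.9583892617449664
```

servo_tool:
  deltas:
    - {"dx": 32, "dy": -35, "dz": -5, "fingers": 0}
    - {"dx": 32, "dy": -35, "dz": -5}
    - {"dx": 32, "dy": -35, "dz": -5}
    - {"dx": 32, "dy": -35, "dz": -5}
    - {"dx": 32, "dy": -35, "dz": -5}
    - {"dx": 32, "dy": -35, "dz": -5}
    - {"dx": 32, "dy": -35, "dz": -5}
    - {"dx": 32, "dy": -35, "dz": -5}

```text
invalid input at $.deltas[0]: expected keys dx, dy, dz, rx, ry, rz, fingers
```

servo_tool:
  deltas:
    - {"dx": 32, "dy": -35, "dz": -5, "rz": 0.02}
    - {"dx": 31, "dy": -38, "dz": -5, "rz": 0.02}
    - {}
    - {}

```text
invalid input at $.deltas[0]: expected keys dx, dy, dz, rx, ry, rz, fingers
```

```bash
cat >> h.py <<'E'
def wrays(s,c,uv):
    K=np.array(c['intrinsics']);H=np.array(c['hand_eye']);q=s['orientation']
    x=(uv[0]-K[0,2])/K[0,0];y=(uv[1]-K[1,2])/K[1,1];r=np.hypot(x,y)+1e-12
    d=np.array([np.sin(r)*x/r,np.sin(r)*y/r,np.cos(r)])
    Rt=R.from_quat([q[1],q[2],q[3],q[0]]).as_matrix()
    return s['tcp_pos']+Rt@H[:3,3], Rt@H[:3,:3]@d
def wray(s,c,uv,z):
    o,d=wrays(s,c,uv);return o+d*(z-o[2])/d[2]
def wproj(s,c,P):
    K=np.array(c['intrinsics']);H=np.array(c['hand_eye']);q=s['orientation']
    Rt=R.from_quat([q[1],q[2],q[3],q[0]]).as_matrix()
    p=(np.atleast_2d(P)-s['tcp_pos'])@Rt;p=(p-H[:3,3])@H[:3,:3]
    rr=np.hypot(p[:,0],p[:,1])+1e-12;th=np.arctan2(rr,p[:,2])
    return np.c_[K[0,2]+K[0,0]*th*p[:,0]/rr,K[1,2]+K[1,1]*th*p[:,1]/rr]
E
python3 - <<'E'
from h import *
s,c=snap('wrist','w1');print(s['tcp_pos'],s['orientation'],s['finger_gap'],c['hand_eye'],c['intrinsics'])
print(wproj(s,c,[[.58,.159,.11],[.474,.2035,.078]]))
for r in cut_out('lid_knob','wrist'): print(r['confidence'],r['extent'])
E
```

```text
[0.26085064 0.51245652 0.30394265] [1.55133056e-05 2.33242347e-01 9.72418637e-01 5.13730982e-05] 0.08544980100007363 [[-7.51640544e-04 -9.47074102e-01 -3.21014142e-01  8.13602966e-02]
 [ 9.99999696e-01 -6.45809053e-04 -4.36153019e-04  7.23511101e-04]
 [ 2.05755389e-04 -3.21014373e-01  9.47074300e-01 -6.94309769e-02]
 [ 0.00000000e+00  0.00000000e+00  0.00000000e+00  1.00000000e+00]] [[371.64829954   0.         311.96354691]
 [  0.         371.64829954 244.69684555]
 [  0.           0.           1.        ]]
[[195.98681944 526.1625327 ]
 [177.49988367 466.25446654]]
0.6 [47.9, 297.1, 153.7, 380.3]
0.56 [125.9, 465.7, 173.3, 480.0]
```

View pics/w1.png

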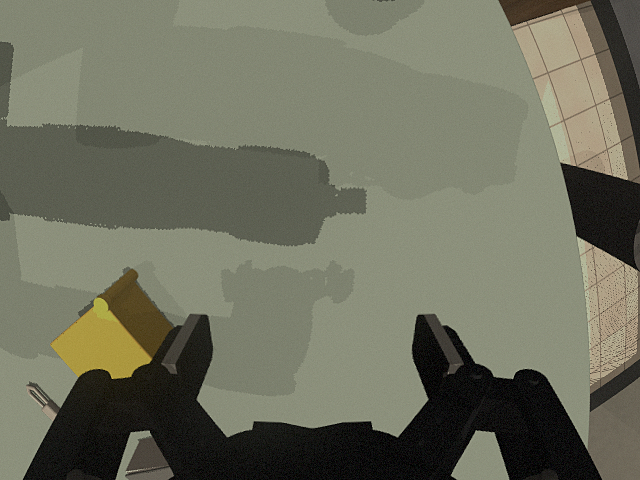

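That view was taken before any move: it shows yellow organiser at (110,340) and the fingers. Every row needs all of its keys, so I'm resending.

servo_tool:
  deltas:
    - {"dx": 32, "dy": -35, "dz": -5, "rx": 0, "ry": 0, "rz": 0, "fingers": 0}
    - {"dx": 32, "dy": -35, "dz": -5, "rx": 0, "ry": 0, "rz": 0, "fingers": 0}
    - {"dx": 32, "dy": -35, "dz": -5, "rx": 0, "ry": 0, "rz": 0, "fingers": 0}
    - {"dx": 32, "dy": -35, "dz": -5, "rx": 0, "ry": 0, "rz": 0, "fingers": 0}
    - {"dx": 32, "dy": -35, "dz": -5, "rx": 0, "ry": 0, "rz": 0, "fingers": 0}
    - {"dx": 32, "dy": -35, "dz": -5, "rx": 0, "ry": 0, "rz": 0, "fingers": 0}
    - {"dx": 32, "dy": -35, "dz": -5, "rx": 0, "ry": 0, "rz": 0, "fingers": 0}
    - {"dx": 32, "dy": -35, "dz": -5, "rx": 0, "ry": 0, "rz": 0, "fingers": 0}

```text
clock: 2.0
tcp_pos: [0.518, 0.2309, 0.2639]
orientation: [0.0, 0.233, 0.972, 0.0]
wrist_force: [-0.6, 1.5, -0.1]
finger_gap: 0.0431
```

servo_tool:
  deltas:
    - {"dx": 32, "dy": -35, "dz": -5, "rx": 0, "ry": 0, "rz": 0.02, "fingers": 0}
    - {"dx": 31, "dy": -38, "dz": -5, "rx": 0, "ry": 0, "rz": 0.02, "fingers": 0}
    - {"dx": 0, "dy": 0, "dz": 0, "rx": 0, "ry": 0, "rz": 0, "fingers": 0}
    - {"dx": 0, "dy": 0, "dz": 0, "rx": 0, "ry": 0, "rz": 0, "fingers": 0}

```text
clock: 2.4
tcp_pos: [0.5802, 0.1582, 0.2533]
orientation: [-0.001, 0.215, 0.977, -0.0]
wrist_force: [-0.3, 0.5, -0.7]
finger_gap: 0.0427
```

```bash

python3 - <<'E'
from h import *
s,c=snap('wrist','w2');print(s['tcp_pos'],s['orientation'],s['finger_gap'],s['joint_pos'],s['clock'])
print(wproj(s,c,[[.58,.159,.11],[.474,.2035,.078]]))
for r in cut_out('lid_knob','wrist'): print(r['confidence'],r['extent'])
E
```

```text
[0.58024885 0.15823067 0.25330761] [-6.16377040e-04  2.15144479e-01  9.76582036e-01 -3.23934304e-06] 0.042684865227230556 [1.32652382e-01 3.83038635e-01 2.18016811e-02 1.21071982e+00
 4.16033475e-04 5.66331767e-01] 2.4
[[312.06711448 258.38406692]
 [305.46365344  72.15577617]]
0.79 [160.7, 60.7, 391.1, 307.1]
0.55 [16.5, 303.7, 146.7, 436.5]
0.5 [157.4, 61.3, 391.9, 306.0]
```

View pics/w2.png

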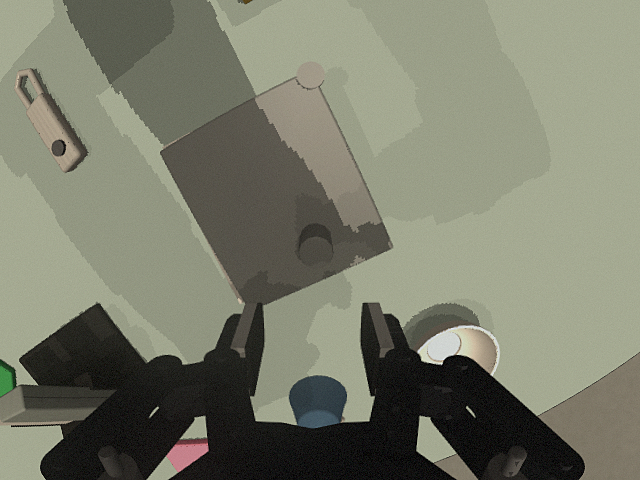

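The knob's top is at (316,250) and the pivot cap at (310,75), both close to prediction.

```bash

python3 - <<'E'
from h import *
s,c=snap('wrist')
k=wray(s,c,(316,249),.11);p=wray(s,c,(310,75),.08)
print(k,p,np.hypot(*(k-p)[:2]),np.arctan2(*(k-p)[1::-1]))
cs=[wray(s,c,u,.078)[:2] for u in [(162,151),(243,307),(392,248),(317,78)]]
print(cs)
for a,b in [(0,1),(3,2)]: print(np.arctan2(*(cs[b]-cs[a])[::-1]))
print('org corner',wray(s,c,(240,303),.07))
E
```

```text
[0.57474629 0.16538424 0.11      ] [0.47610692 0.2066814  0.08      ] 0.1069354109153567 -0.3964953015500019
[array([0.47562773, 0.09420095]), array([0.60440468, 0.09166424]), array([0.60703906, 0.21037948]), array([0.47956932, 0.21003236])]
-0.019695951044553697
0.0027231529297592773
org corner [0.60356956 0.08785256 0.07      ]
```

servo_tool:
  deltas:
    - {"dx": -3, "dy": 5, "dz": -45, "rx": 0, "ry": 0, "rz": 0, "fingers": 0}
    - {"dx": 0, "dy": 0, "dz": -30, "rx": 0, "ry": 0, "rz": 0, "fingers": 0}
    - {"dx": 0, "dy": 0, "dz": -20, "rx": 0, "ry": 0, "rz": 0, "fingers": 0}
    - {"dx": 0, "dy": 0, "dz": 0, "rx": 0, "ry": 0, "rz": 0, "fingers": 0}

```text
clock: 2.95
tcp_pos: [0.5739, 0.1657, 0.1561]
orientation: [-0.003, 0.213, 0.977, -0.001]
wrist_force: [-0.8, -1.1, 0.1]
finger_gap: 0.0427
```

servo_tool:
  deltas:
    - {"dx": 4.9, "dy": 14.6, "dz": 0, "rx": 0, "ry": 0, "rz": 0.14, "fingers": 0}
    - {"dx": 2.7, "dy": 15.1, "dz": 0, "rx": 0, "ry": 0, "rz": 0.14, "fingers": 0}
    - {"dx": 0.7, "dy": 15.4, "dz": 0, "rx": 0, "ry": 0, "rz": 0.14, "fingers": 0}
    - {"dx": -1.6, "dy": 15.3, "dz": 0, "rx": 0, "ry": 0, "rz": 0.14, "fingers": 0}
    - {"dx": -3.6, "dy": 15, "dz": 0, "rx": 0, "ry": 0, "rz": 0.14, "fingers": 0}

```text
clock: 3.45
tcp_pos: [0.5801, 0.2414, 0.1609]
orientation: [0.001, -0.138, 0.99, -0.0]
wrist_force: [0.3, -1.6, -0.0]
finger_gap: 0.0427
```

servo_tool:
  deltas:
    - {"dx": -5.7, "dy": 14.2, "dz": 0, "rx": 0, "ry": 0, "rz": 0.14, "fingers": 0}
    - {"dx": -7.7, "dy": 13.4, "dz": 0, "rx": 0, "ry": 0, "rz": 0.14, "fingers": 0}
    - {"dx": -9.4, "dy": 12.2, "dz": 0, "rx": 0, "ry": 0, "rz": 0.14, "fingers": 0}
    - {"dx": -11.1, "dy": 10.7, "dz": 0, "rx": 0, "ry": 0, "rz": 0.14, "fingers": 0}
    - {"dx": 0, "dy": 0, "dz": 0, "rx": 0, "ry": 0, "rz": 0, "fingers": 0}

```text
clock: 3.95
tcp_pos: [0.5448, 0.2926, 0.1609]
orientation: [0.001, -0.405, 0.914, 0.0]
wrist_force: [-0.8, 0.5, 1.2]
finger_gap: 0.0428
```

```bash

python3 - <<'E'
from h import *
s,c=snap('wrist','w3');print(s['tcp_pos'],s['wrist_force'],s['joint_pos'],s['clock'])
for r in cut_out('lid','wrist'): print(r['confidence'],r['extent'])
E
```

```text
[0.54484801 0.29257438 0.16087915] [-0.83037796  0.52389624  1.19180952] [ 3.62879072e-01  4.69179649e-01 -8.09578640e-02  1.01894241e+00
  5.19949866e-04 -4.70362104e-01] 3.95
0.97 [73.1, 34.4, 409.3, 372.7]
0.7 [518.6, 0.0, 640.0, 86.7]
0.33 [0.0, 0.0, 403.2, 374.6]
```

View pics/w3.png

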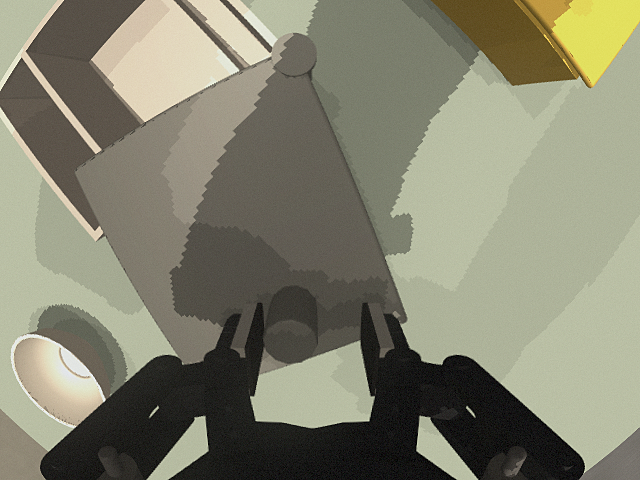

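The lid follows: it's about 1.2 rad open and the slots are showing. I'll push on to the stop.

servo_tool:
  deltas:
    - {"dx": -12.4, "dy": 9.1, "dz": 0, "rx": 0, "ry": 0, "rz": 0.14, "fingers": 0}
    - {"dx": -13.6, "dy": 7.2, "dz": 0, "rx": 0, "ry": 0, "rz": 0.14, "fingers": 0}
    - {"dx": -7, "dy": 3, "dz": 0, "rx": 0, "ry": 0, "rz": 0.07, "fingers": 0}
    - {"dx": 0, "dy": 0, "dz": 0, "rx": 0, "ry": 0, "rz": 0, "fingers": 0}

```text
clock: 4.45
tcp_pos: [0.5129, 0.3098, 0.1596]
orientation: [0.0, -0.555, 0.832, -0.0]
wrist_force: [-0.1, 0.3, -0.6]
finger_gap: 0.0428
```

servo_tool:
  deltas:
    - {"dx": -4, "dy": 1.5, "dz": 0, "rx": 0, "ry": 0, "rz": 0.04, "fingers": 0}
    - {"dx": 0, "dy": 0, "dz": 0, "rx": 0, "ry": 0, "rz": 0, "fingers": 0}

```text
clock: 4.65
tcp_pos: [0.5116, 0.31, 0.1596]
orientation: [0.001, -0.571, 0.821, -0.002]
wrist_force: [4.4, -2.8, -1.4]
finger_gap: 0.0427
```

servo_tool:
  deltas:
    - {"dx": -4, "dy": 1.2, "dz": 0, "rx": 0, "ry": 0, "rz": 0.03, "fingers": 0}
    - {"dx": 0, "dy": 0, "dz": 0, "rx": 0, "ry": 0, "rz": 0, "fingers": 0}

```text
clock: 4.85
tcp_pos: [0.5107, 0.3098, 0.1597]
orientation: [0.003, -0.582, 0.813, -0.005]
wrist_force: [13.8, -8.5, -6.6]
finger_gap: 0.0426
```

The force rise says we're at the stop. Back off 8 mm, then lift clear.

servo_tool:
  deltas:
    - {"dx": 14, "dy": -4, "dz": 0, "rx": 0, "ry": 0, "rz": 0, "fingers": 0}
    - {"dx": 0, "dy": 0, "dz": 20, "rx": 0, "ry": 0, "rz": 0, "fingers": 0}
    - {"dx": 0, "dy": 0, "dz": 50, "rx": 0, "ry": 0, "rz": 0, "fingers": 0}
    - {"dx": 0, "dy": -20, "dz": 40, "rx": 0, "ry": 0, "rz": -0.15, "fingers": 0}
    - {"dx": 0, "dy": -40, "dz": 25, "rx": 0, "ry": 0, "rz": -0.15, "fingers": -1}
    - {"dx": 0, "dy": -50, "dz": 0, "rx": 0, "ry": 0, "rz": -0.15, "fingers": -1}
    - {"dx": 0, "dy": -50, "dz": 0, "rx": 0, "ry": 0, "rz": -0.15, "fingers": -1}
    - {"dx": 0, "dy": 0, "dz": 0, "rx": 0, "ry": 0, "rz": 0, "fingers": -1}

```text
clock: 5.65
tcp_pos: [0.5199, 0.143, 0.2949]
orientation: [0.0, -0.313, 0.95, -0.001]
wrist_force: [-0.5, 0.9, -0.3]
finger_gap: 0.0854
```

```bash

python3 - <<'E'
from h import *
s,c=snap('wrist','w4');print(s['tcp_pos'],s['orientation'],s['wrist_force'],s['clock'])
m=cut_out('organiser','wrist')
for r in m: print(r['confidence'],r['extent'])
print(wproj(s,c,[[.475,.205,.08],[.475,.10,.07],[.605,.1,.07],[.605,.205,.07]]))
E
```

```text
[0.51991087 0.14296602 0.29490801] [ 3.09588203e-04 -3.12671136e-01  9.49861109e-01 -7.34108429e-04] [-0.49419666  0.93490748 -0.33944627] 5.65
0.87 [206.6, 135.7, 501.2, 385.9]
0.78 [433.3, 3.3, 618.4, 202.5]
[[407.61698259 228.13689416]
 [303.48904595 148.23412888]
 [216.6085795  271.25463409]
 [312.7425822  333.35051708]]
```

View pics/w4.png

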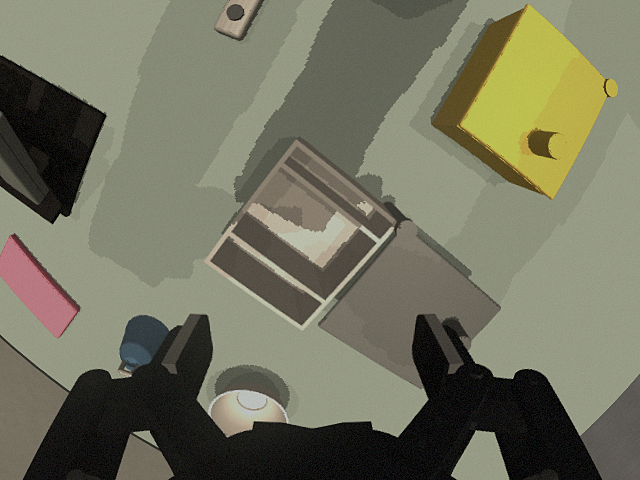

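The lid is fully aside. Rim corners are at (298,137), (206,263) and (303,329). The narrow slot is the upper-right one and the wide slot the lower-left.

```bash

python3 - <<'E'
from h import *
from scipy.optimize import least_squares
s=env.get_state();c=read_camera('wrist')
uv=np.array([(298,137),(206,263),(303,329)],float)
L=np.array([[-66,-55,70],[66,-55,70],[66,55,70]])/1e3
f=lambda p:L@R.from_euler('z',p[2]).as_matrix().T+[p[0],p[1],0]
r=least_squares(lambda p:(wproj(s,c,f(p))-uv).ravel(),[.54,.15,0])
print(r.x,r.fun)
# refine with the subpixel gradient: mask of wrist organiser and of the top camera
ct=read_camera('top');o=[x for x in cut_out('organiser','top')]
cs=read_camera('scene');o2=[x for x in cut_out('organiser','scene')]
B=box((-.066,.066),(-.055,.055),(0,.07));g=lambda p:B@R.from_euler('z',p[2]).as_matrix().T+[p[0],p[1],0]
for cc,oo in((ct,o),(cs,o2)):
    for x in oo:
        h=hull(cc,g(r.x));m=x['region'];i=(h&m).sum()/(h|m).sum()
        if i>.3: print(i,fit([(cc,m)],g,r.x))
x,y,a=r.x
for n,d in(('narrow',-.0535),('wide',.047)): print(n,x+d*np.cos(a),y+d*np.sin(a))
# dark blue detection of dish items again from wrist? lid corner angle
E
```

```text
[ 0.53858106  0.14828129 -0.02621709] [-0.47679818  0.66560211 -0.82552102 -1.7789226   1.40849909  1.25266847]
0.5916419874958868 (array([ 0.53953673,  0.14360952, -0.03164934]), np.float64(0.6427356243620279))
0.5127972408785624 (array([ 0.53818621,  0.14466776, -0.06127541]), np.float64(0.5271460014673515))
narrow 0.4850994496575341 0.14968374019365163
wide 0.5855649130210117 0.14704922483750965
```

```bash
cat >> h.py <<'E'
def tgt(p,th,zt):  # item grasp: TCP position & rotation for tilted item
    s,k=np.sin(np.radians(50)),np.cos(np.radians(50))
    M=R.from_euler('z',p[2]).as_matrix()@np.array([[s,0,-k],[0,1,0],[k,0,s]])
    P=M@[th/2,0,zt]+[p[0],p[1],.022]
    y=-M[:,0];z=-M[:,2];return P,np.c_[np.cross(y,z),y,z]
def go(P,M):
    s=env.get_state();q=s['orientation'];c=R.from_quat([q[1],q[2],q[3],q[0]])
    d=np.array(P)-s['tcp_pos'];r=(R.from_matrix(M)*c.inv()).as_rotvec()
    print('d mm',(d*1e3).round(1),'rotvec',r.round(3),np.linalg.norm(r).round(3))
E
python3 - <<'E'
from h import *
for p,th,zt in(([.679,-.2335,.075],.012,164),([.6686,-.1423,.075],.025,172)):
    P,M=tgt(p,th,zt/1e3);print(P,M);go(P,M);P,M=tgt(p,th,zt/1e3+.08);print(P);go(P,M)
E
```

```text
[ 0.57846252 -0.24105448  0.15148801] [[ 0.07492971 -0.76389095  0.64098062]
 [-0.99718882 -0.05739949  0.04816389]
 [ 0.         -0.64278761 -0.76604444]]
d mm [  59.4 -390.6 -142.3] rotvec [-0.298 -0.663  0.953] 1.199
[ 0.52718408 -0.24490759  0.21277157]
d mm [   8.1 -394.4  -81. ] rotvec [-0.298 -0.663  0.953] 1.199
[ 0.56789997 -0.1498667   0.16179449] [[ 0.07492971 -0.76389095  0.64098062]
 [-0.99718882 -0.05739949  0.04816389]
 [ 0.         -0.64278761 -0.76604444]]
d mm [  48.8 -299.4 -132. ] rotvec [-0.298 -0.663  0.953] 1.199
[ 0.51662152 -0.15371981  0.22307804]
d mm [  -2.5 -303.2  -70.7] rotvec [-0.298 -0.663  0.953] 1.199
```

servo_tool:
  deltas:
    - {"dx": 0, "dy": -40, "dz": 0, "rx": -0.0298, "ry": -0.0663, "rz": 0.0953, "fingers": -0.1}
    - {"dx": 0, "dy": -40, "dz": 0, "rx": -0.0298, "ry": -0.0663, "rz": 0.0953, "fingers": -0.1}
    - {"dx": 0, "dy": -40, "dz": 0, "rx": -0.0298, "ry": -0.0663, "rz": 0.0953, "fingers": -0.1}
    - {"dx": 0, "dy": -40, "dz": 0, "rx": -0.0298, "ry": -0.0663, "rz": 0.0953, "fingers": -0.1}
    - {"dx": 0, "dy": -40, "dz": -10, "rx": -0.0298, "ry": -0.0663, "rz": 0.0953, "fingers": -0.1}
    - {"dx": 0, "dy": -40, "dz": -10, "rx": -0.0298, "ry": -0.0663, "rz": 0.0953, "fingers": -0.1}
    - {"dx": 0, "dy": -40, "dz": -10, "rx": -0.0298, "ry": -0.0663, "rz": 0.0953, "fingers": -0.1}
    - {"dx": 0, "dy": -40, "dz": -15, "rx": -0.0298, "ry": -0.0663, "rz": 0.0953, "fingers": -0.1}

```text
clock: 6.8
tcp_pos: [0.5196, -0.172, 0.25]
orientation: [0.207, -0.633, 0.721, -0.192]
wrist_force: [1.4, 0.7, -1.2]
finger_gap: 0.0473
```

servo_tool:
  deltas:
    - {"dx": 4, "dy": -40, "dz": -18, "rx": -0.0298, "ry": -0.0663, "rz": 0.0953, "fingers": -0.1}
    - {"dx": 4, "dy": -34, "dz": -18, "rx": -0.0298, "ry": -0.0663, "rz": 0.0953, "fingers": -0.1}
    - {"dx": 0, "dy": 0, "dz": 0, "rx": 0, "ry": 0, "rz": 0, "fingers": -0.1}
    - {"dx": 0, "dy": 0, "dz": 0, "rx": 0, "ry": 0, "rz": 0, "fingers": -0.1}

```text
clock: 7.2
tcp_pos: [0.5268, -0.2454, 0.2116]
orientation: [-0.251, 0.688, -0.641, 0.231]
wrist_force: [-0.3, 0.4, 0.4]
finger_gap: 0.047
```

```bash

python3 - <<'E'
from h import *
s,c=snap('wrist','w5');print(s['tcp_pos'],s['finger_gap'],s['clock'])
P,M=tgt([.679,-.2335,.075],.012,.244);go(P,M)
for t in('bank','case'):
  for r in cut_out(t,'wrist'): print(t,r['confidence'],r['extent'])
im=c['img'][...,::-1].copy()
for p,B in(([.679,-.2335,.075],BANK),([.6686,-.1423,.075],CASE)):
    q=wproj(s,c,item_pts(p,B));print(q.round(0).tolist())
    for u in q: cv2.circle(im,tuple(int(v) for v in u),2,(0,0,255),-1)
cv2.imwrite('pics/w5.png',im)
E
```

```text
[ 0.52675502 -0.24543565  0.21161417] 0.04703777156552933 7.2
d mm [-0.  -0.2  0.2] rotvec [-0.003 -0.002  0.001] 0.003
bank 0.65 [299.1, 183.8, 323.1, 346.7]
bank 0.56 [345.4, 0.0, 501.9, 118.1]
bank 0.17 [279.3, 158.2, 442.0, 413.6]
case 0.64 [281.8, 288.2, 325.5, 428.8]
[[318.0, 179.0], [323.0, 223.0], [318.0, 259.0], [322.0, 348.0], [304.0, 179.0], [298.0, 223.0], [304.0, 259.0], [301.0, 349.0]]
[[321.0, 285.0], [327.0, 396.0], [320.0, 341.0], [325.0, 462.0], [294.0, 285.0], [283.0, 396.0], [295.0, 341.0], [288.0, 462.0]]
```

View pics/w5.png

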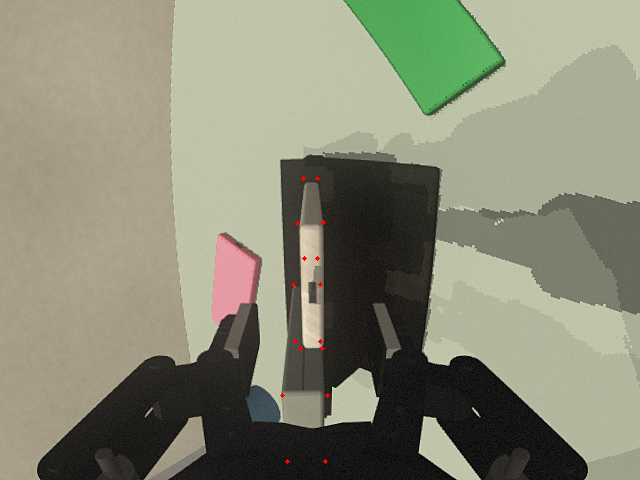

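Bank's top face spans u 302–324 and is centred between the fingers; the fits agree within about 3 px. Advance 80 mm along the tool and grip.

servo_tool:
  deltas:
    - {"dx": 15, "dy": 1.3, "dz": -18, "rx": 0, "ry": 0, "rz": 0, "fingers": -0.1}
    - {"dx": 15, "dy": 1.3, "dz": -18, "rx": 0, "ry": 0, "rz": 0, "fingers": -0.1}
    - {"dx": 15, "dy": 1.3, "dz": -18, "rx": 0, "ry": 0, "rz": 0, "fingers": -0.1}
    - {"dx": 6, "dy": 0, "dz": -7, "rx": 0, "ry": 0, "rz": 0, "fingers": -0.1}
    - {"dx": 0, "dy": 0, "dz": 0, "rx": 0, "ry": 0, "rz": 0, "fingers": -0.1}

```text
clock: 7.85
tcp_pos: [0.5786, -0.24, 0.1516]
orientation: [-0.251, 0.689, -0.639, 0.232]
wrist_force: [1.3, 0.5, -0.3]
finger_gap: 0.047
```

servo_tool:
  deltas:
    - {"dx": 0, "dy": 0, "dz": 0, "rx": 0, "ry": 0, "rz": 0, "fingers": 1}
    - {"dx": 0, "dy": 0, "dz": 0, "rx": 0, "ry": 0, "rz": 0, "fingers": 1}
    - {"dx": 0, "dy": 0, "dz": 0, "rx": 0, "ry": 0, "rz": 0, "fingers": 1}
    - {"dx": 0, "dy": 0, "dz": 0, "rx": 0, "ry": 0, "rz": 0, "fingers": 1}
    - {"dx": 0, "dy": 0, "dz": 0, "rx": 0, "ry": 0, "rz": 0, "fingers": 1}
  newtons: 50

```text
clock: 8.35
tcp_pos: [0.5777, -0.2421, 0.1528]
orientation: [-0.251, 0.688, -0.64, 0.233]
wrist_force: [-6.2, 0.9, 4.8]
finger_gap: 0.0116
```

servo_tool:
  deltas:
    - {"dx": 0, "dy": 0, "dz": 10, "rx": 0, "ry": 0, "rz": 0, "fingers": 1}
    - {"dx": 0, "dy": 0, "dz": 20, "rx": 0, "ry": 0, "rz": 0, "fingers": 1}
    - {"dx": 0, "dy": 0, "dz": 40, "rx": 0, "ry": 0, "rz": 0, "fingers": 1}
    - {"dx": 0, "dy": 0, "dz": 45, "rx": 0, "ry": 0, "rz": 0, "fingers": 1}
    - {"dx": 0, "dy": 0, "dz": 40, "rx": 0, "ry": 0, "rz": 0, "fingers": 1}

```text
clock: 8.85
tcp_pos: [0.5777, -0.2416, 0.3094]
orientation: [-0.251, 0.688, -0.64, 0.233]
wrist_force: [-0.0, -0.7, -2.3]
finger_gap: 0.0116
```

```bash

python3 - <<'E'
from h import *
a=-.026
go([.485,.150,.275],np.c_[[-np.sin(-a),-1*np.cos(a),0],[-np.cos(a),-np.sin(a),0],[0,0,-1]])
M=np.c_[[np.sin(a),-np.cos(a),0],[-np.cos(a),-np.sin(a),0],[0,0,-1]];print(np.linalg.det(M));go([.485,.150,.275],M)
E
```

```text
d mm [-92.7 391.6 -34.4] rotvec [-0.017  0.699 -0.095] 0.705
1.0000000000000002
d mm [-92.7 391.6 -34.4] rotvec [-0.017  0.699 -0.095] 0.705
```

servo_tool:
  deltas:
    - {"dx": -10, "dy": 20, "dz": 40, "rx": 0, "ry": 0.07, "rz": -0.01, "fingers": 1}
    - {"dx": -10, "dy": 42, "dz": 0, "rx": 0, "ry": 0.07, "rz": -0.01, "fingers": 1}
    - {"dx": -10, "dy": 42, "dz": 0, "rx": 0, "ry": 0.07, "rz": -0.01, "fingers": 1}
    - {"dx": -10, "dy": 42, "dz": 0, "rx": 0, "ry": 0.07, "rz": -0.01, "fingers": 1}
    - {"dx": -10, "dy": 42, "dz": 0, "rx": 0, "ry": 0.07, "rz": -0.01, "fingers": 1}
    - {"dx": -10, "dy": 42, "dz": 0, "rx": -0.003, "ry": 0.07, "rz": -0.01, "fingers": 1}
    - {"dx": -10, "dy": 42, "dz": -10, "rx": -0.003, "ry": 0.07, "rz": -0.01, "fingers": 1}
    - {"dx": -10, "dy": 42, "dz": -15, "rx": -0.003, "ry": 0.07, "rz": -0.01, "fingers": 1}

```text
clock: 9.65
tcp_pos: [0.4979, 0.0738, 0.3239]
orientation: [0.052, -0.7, 0.71, -0.047]
wrist_force: [1.1, 0.8, -1.2]
finger_gap: 0.0113
```

servo_tool:
  deltas:
    - {"dx": -7, "dy": 42, "dz": -20, "rx": -0.004, "ry": 0.07, "rz": -0.01, "fingers": 1}
    - {"dx": -6, "dy": 35, "dz": -29, "rx": -0.004, "ry": 0.069, "rz": -0.005, "fingers": 1}
    - {"dx": 0, "dy": 0, "dz": 0, "rx": 0, "ry": 0, "rz": 0, "fingers": 1}
    - {"dx": 0, "dy": 0, "dz": 0, "rx": 0, "ry": 0, "rz": 0, "fingers": 1}

```text
clock: 10.05
tcp_pos: [0.4848, 0.15, 0.2724]
orientation: [-0.001, -0.698, 0.716, -0.0]
wrist_force: [-0.0, 0.4, -1.6]
finger_gap: 0.0113
```

```bash

python3 - <<'E'
from h import *
s,c=snap('wrist');print(s['tcp_pos'],s['orientation'],s['finger_gap'],s['clock'],s['wrist_force'])
a=-.026;M=np.c_[[np.sin(a),-np.cos(a),0],[-np.cos(a),-np.sin(a),0],[0,0,-1]];go([.485,.150,.275],M)
im=c['img'][...,::-1].copy()
q=s['orientation'];Rt=R.from_quat([q[1],q[2],q[3],q[0]]).as_matrix()
B=np.array([[x,y,z] for x in(-.036,.036) for y in(-.006,.006) for z in (.164,.024)])@Rt.T+s['tcp_pos']
for u in wproj(s,c,B): print('bank',u.round(1)); cv2.circle(im,tuple(int(v) for v in u),2,(0,0,255),-1)
O=box((-.066,-.062,-.045,-.041,.028,.032,.062,.066),(-.055,-.051,.055),(.07,))@R.from_euler('z',a).as_matrix().T+[.5386,.1483,0]
for u in wproj(s,c,O): cv2.circle(im,tuple(int(v) for v in u),1,(255,0,0),-1)
cv2.imwrite('pics/w6.png',im)
E
```

```text
[0.48483821 0.14999998 0.27244887] [-1.21415981e-03 -6.97726936e-01  7.16362767e-01 -1.85214062e-04] 0.01127172587632928 10.05 [-0.04351564  0.43154024 -1.55038554]
d mm [-0.4  0.8  1.6] rotvec [0.002 0.001 0.002] 0.003
bank [305.7 298. ]
bank [300.7 459.1]
bank [322.8 297.9]
bank [331.9 458.9]
bank [305.  196.6]
bank [296.3 295.6]
bank [323.7 196.5]
bank [339.1 295.5]
```

View pics/w6.png

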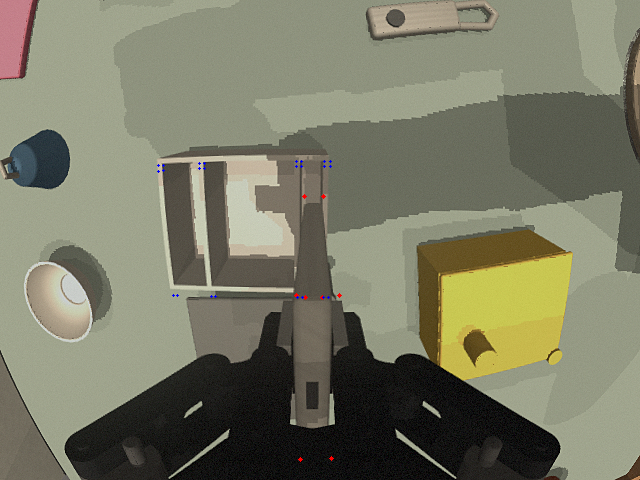

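Bank foot at (304–322, 203) lies inside the slot's x-range. Organiser and bank-in-hand are about 4 mm off in y, in opposite directions, which is harmless but I'll shift anyway. Now lower to just above the rim and look closer.

servo_tool:
  deltas:
    - {"dx": 0, "dy": -8, "dz": -15, "rx": 0, "ry": 0, "rz": 0, "fingers": 1}
    - {"dx": 0, "dy": 0, "dz": -12, "rx": 0, "ry": 0, "rz": 0, "fingers": 1}
    - {"dx": 0, "dy": 0, "dz": 0, "rx": 0, "ry": 0, "rz": 0, "fingers": 1}
    - {"dx": 0, "dy": 0, "dz": 0, "rx": 0, "ry": 0, "rz": 0, "fingers": 1}

```text
clock: 10.5
tcp_pos: [0.4851, 0.1407, 0.2465]
orientation: [-0.0, -0.696, 0.718, -0.001]
wrist_force: [-0.3, 0.1, -1.6]
finger_gap: 0.0114
```

```bash

python3 - <<'E'
from h import *
s,c=snap('wrist','w7');print(s['tcp_pos'],s['clock'])
cv2.imwrite('pics/w7c.png',cv2.resize(c['img'][130:310,130:380,::-1],None,fx=3.2,fy=3.2,interpolation=cv2.INTER_CUBIC))
E
```

```text
[0.48512019 0.14066366 0.24653242] 10.5
```

View pics/w7c.png

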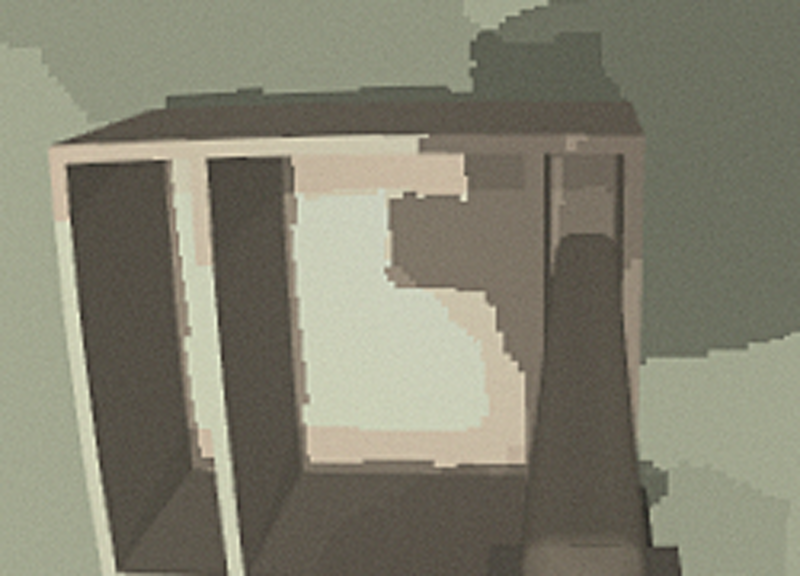

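Bank foot spans crop u 557–616 and the slot 551–623: centred, and parallel. Lowering with force checks.

servo_tool:
  deltas:
    - {"dx": 0, "dy": 0, "dz": -10, "rx": 0, "ry": 0, "rz": 0, "fingers": 1}
    - {"dx": 0, "dy": 0, "dz": -8, "rx": 0, "ry": 0, "rz": 0, "fingers": 1}
    - {"dx": 0, "dy": 0, "dz": -8, "rx": 0, "ry": 0, "rz": 0, "fingers": 1}
    - {"dx": 0, "dy": 0, "dz": 0, "rx": 0, "ry": 0, "rz": 0, "fingers": 1}

```text
clock: 10.95
tcp_pos: [0.4844, 0.1412, 0.2183]
orientation: [-0.002, -0.697, 0.717, 0.0]
wrist_force: [-0.1, 0.7, -1.8]
finger_gap: 0.011
```

servo_tool:
  deltas:
    - {"dx": 0, "dy": 0, "dz": -12, "rx": 0, "ry": 0, "rz": 0, "fingers": 1}
    - {"dx": 0, "dy": 0, "dz": -12, "rx": 0, "ry": 0, "rz": 0, "fingers": 1}
    - {"dx": 0, "dy": 0, "dz": -12, "rx": 0, "ry": 0, "rz": 0, "fingers": 1}
    - {"dx": 0, "dy": 0, "dz": -8, "rx": 0, "ry": 0, "rz": 0, "fingers": 1}
    - {"dx": 0, "dy": 0, "dz": 0, "rx": 0, "ry": 0, "rz": 0, "fingers": 1}

```text
clock: 11.45
tcp_pos: [0.4844, 0.1412, 0.1743]
orientation: [-0.002, -0.697, 0.717, 0.0]
wrist_force: [-0.1, -0.0, -1.3]
finger_gap: 0.0112
```

servo_tool:
  deltas:
    - {"dx": 0, "dy": 0, "dz": -4, "rx": 0, "ry": 0, "rz": 0, "fingers": 1}
    - {"dx": 0, "dy": 0, "dz": 0, "rx": 0, "ry": 0, "rz": 0, "fingers": 1}

```text
clock: 11.65
tcp_pos: [0.4849, 0.1413, 0.1717]
orientation: [-0.001, -0.697, 0.717, -0.0]
wrist_force: [0.3, 0.1, -1.8]
finger_gap: 0.0114
```

servo_tool:
  deltas:
    - {"dx": 0, "dy": 0, "dz": -1.5, "rx": 0, "ry": 0, "rz": 0, "fingers": 1}
    - {"dx": 0, "dy": 0, "dz": 0, "rx": 0, "ry": 0, "rz": 0, "fingers": 1}

```text
clock: 11.85
tcp_pos: [0.4851, 0.1413, 0.1706]
orientation: [-0.001, -0.697, 0.717, -0.001]
wrist_force: [-0.0, 0.3, -3.0]
finger_gap: 0.0115
```

servo_tool:
  deltas:
    - {"dx": 0, "dy": 0, "dz": -1, "rx": 0, "ry": 0, "rz": 0, "fingers": 1}
    - {"dx": 0, "dy": 0, "dz": 0, "rx": 0, "ry": 0, "rz": 0, "fingers": 1}

```text
clock: 12.05
tcp_pos: [0.485, 0.1413, 0.1695]
orientation: [-0.001, -0.697, 0.717, -0.001]
wrist_force: [0.6, 0.2, -1.6]
finger_gap: 0.0116
```

servo_tool:
  deltas:
    - {"dx": 0, "dy": 0, "dz": -1.5, "rx": 0, "ry": 0, "rz": 0, "fingers": 1}
    - {"dx": 0, "dy": 0, "dz": 0, "rx": 0, "ry": 0, "rz": 0, "fingers": 1}

```text
clock: 12.25
tcp_pos: [0.4853, 0.1414, 0.1687]
orientation: [-0.0, -0.697, 0.717, -0.001]
wrist_force: [-1.7, 0.2, 3.3]
finger_gap: 0.0112
```

servo_tool:
  deltas:
    - {"dx": 0, "dy": 0, "dz": -1, "rx": 0, "ry": 0, "rz": 0, "fingers": 1}
    - {"dx": 0, "dy": 0, "dz": 0, "rx": 0, "ry": 0, "rz": 0, "fingers": 1}

```text
clock: 12.45
tcp_pos: [0.4854, 0.1415, 0.1687]
orientation: [0.0, -0.697, 0.717, -0.001]
wrist_force: [-3.6, 0.3, 11.5]
finger_gap: 0.0114
```

servo_tool:
  deltas:
    - {"dx": 0, "dy": 0, "dz": -1, "rx": 0, "ry": 0, "rz": 0, "fingers": 1}
    - {"dx": 0, "dy": 0, "dz": 0, "rx": 0, "ry": 0, "rz": 0, "fingers": 1}

```text
clock: 12.65
tcp_pos: [0.4855, 0.1418, 0.1685]
orientation: [0.001, -0.697, 0.717, -0.001]
wrist_force: [-5.0, 1.4, 17.6]
finger_gap: 0.0116
```

It's on the floor: contact at TCP z 0.1685, expected 0.168. Ease off, open and retreat.

servo_tool:
  deltas:
    - {"dx": 0, "dy": 0, "dz": 2.5, "rx": 0, "ry": 0, "rz": 0, "fingers": 1}
    - {"dx": 0, "dy": 0, "dz": 0, "rx": 0, "ry": 0, "rz": 0, "fingers": 0.3}
    - {"dx": 0, "dy": 0, "dz": 0, "rx": 0, "ry": 0, "rz": 0, "fingers": -0.1}
    - {"dx": 0, "dy": 0, "dz": 0, "rx": 0, "ry": 0, "rz": 0, "fingers": -0.1}
    - {"dx": 0, "dy": 0, "dz": 0, "rx": 0, "ry": 0, "rz": 0, "fingers": -0.1}

```text
clock: 13.15
tcp_pos: [0.485, 0.1412, 0.1681]
orientation: [-0.001, -0.697, 0.717, -0.0]
wrist_force: [-0.2, -0.4, -0.5]
finger_gap: 0.0468
```

servo_tool:
  deltas:
    - {"dx": 0, "dy": 0, "dz": 30, "rx": 0, "ry": 0, "rz": 0, "fingers": -0.25}
    - {"dx": 0, "dy": 0, "dz": 45, "rx": 0, "ry": 0, "rz": 0, "fingers": -0.25}
    - {"dx": 0, "dy": 0, "dz": 45, "rx": 0, "ry": 0, "rz": 0, "fingers": -0.25}
    - {"dx": 0, "dy": 0, "dz": 0, "rx": 0, "ry": 0, "rz": 0, "fingers": -0.25}

```text
clock: 13.55
tcp_pos: [0.4878, 0.1416, 0.2946]
orientation: [0.004, -0.697, 0.717, -0.004]
wrist_force: [0.5, 0.4, -0.5]
finger_gap: 0.053
```

```bash

python3 - <<'E'
from h import *
s=env.get_state();print(s['tcp_pos'],s['finger_gap'],s['clock'])
for dz in (.08,0):
    P,M=tgt([.6686,-.1423,.075],.025,.172+dz);go(P,M)
# standing bank fit in the two fixed cameras
B=box((-.006,.006),(-.036,.036),(.004,.144));g=lambda p:B@R.from_euler('z',p[2]).as_matrix().T+[p[0],p[1],0]
for cam in('scene','top'):
    c=read_camera(cam);h=hull(c,g([.485,.142,-.03]))
    for r in cut_out('bank',cam):
        m=r['region'];i=(h&m).sum()/(h|m).sum()
        if i>.05: print(cam,r['confidence'],i,r['extent'],np.argwhere(h)[:,::-1].min(0),np.argwhere(h)[:,::-1].max(0))
E
```

```text
[0.48778542 0.1416323  0.29463466] 0.05304420519815289 13.55
d mm [  28.8 -295.4  -71.6] rotvec [ 0.016 -0.688  0.099] 0.695
d mm [  80.1 -291.5 -132.8] rotvec [ 0.016 -0.688  0.099] 0.695
scene 0.62 0.5649717514124294 [384.7, 211.7, 422.1, 245.4] [379 212] [418 257]
```

servo_tool:
  deltas:
    - {"dx": 0, "dy": -37, "dz": 0, "rx": 0.002, "ry": -0.086, "rz": 0.0124, "fingers": -0.25}
    - {"dx": 4, "dy": -37, "dz": 0, "rx": 0.002, "ry": -0.086, "rz": 0.0124, "fingers": -0.25}
    - {"dx": 4, "dy": -37, "dz": 0, "rx": 0.002, "ry": -0.086, "rz": 0.0124, "fingers": -0.25}
    - {"dx": 4, "dy": -37, "dz": -10, "rx": 0.002, "ry": -0.086, "rz": 0.0124, "fingers": -0.25}
    - {"dx": 4, "dy": -37, "dz": -15, "rx": 0.002, "ry": -0.086, "rz": 0.0124, "fingers": -0.25}
    - {"dx": 4, "dy": -37, "dz": -15, "rx": 0.002, "ry": -0.086, "rz": 0.0124, "fingers": -0.25}
    - {"dx": 4, "dy": -37, "dz": -15, "rx": 0.002, "ry": -0.086, "rz": 0.0124, "fingers": -0.25}
    - {"dx": 5, "dy": -37, "dz": -17, "rx": 0.002, "ry": -0.086, "rz": 0.0124, "fingers": -0.25}

```text
clock: 14.55
tcp_pos: [0.5128, -0.1554, 0.2148]
orientation: [-0.247, 0.69, -0.64, 0.23]
wrist_force: [0.5, 0.0, -1.3]
finger_gap: 0.0533
```

servo_tool:
  deltas:
    - {"dx": 0, "dy": 0, "dz": 0, "rx": 0, "ry": 0, "rz": 0, "fingers": -0.25}
    - {"dx": 0, "dy": 0, "dz": 0, "rx": 0, "ry": 0, "rz": 0, "fingers": -0.25}

```text
clock: 14.75
tcp_pos: [0.5121, -0.1549, 0.2135]
orientation: [-0.246, 0.689, -0.643, 0.227]
wrist_force: [0.5, -0.5, -0.3]
finger_gap: 0.0533
```

```bash

python3 - <<'E'
from h import *
s,c=snap('wrist','w8');print(s['tcp_pos'],s['finger_gap'],s['clock'])
P,M=tgt([.6686,-.1423,.075],.025,.252);go(P,M)
for r in cut_out('case','wrist'): print(r['confidence'],r['extent'])
im=c['img'][...,::-1].copy()
q=wproj(s,c,item_pts([.6686,-.1423,.075],CASE));print(q.round(0).tolist())
for u in q: cv2.circle(im,tuple(int(v) for v in u),2,(0,0,255),-1)
cv2.imwrite('pics/w8.png',im)
E
```

```text
[ 0.51213579 -0.15489534  0.21352668] 0.053295030445011514 14.75
d mm [3.6 0.6 8.3] rotvec [-0.    -0.014  0.002] 0.014
0.94 [264.0, 189.8, 315.5, 345.4]
0.5 [244.5, 334.8, 271.9, 382.3]
[[312.0, 185.0], [316.0, 238.0], [312.0, 253.0], [316.0, 348.0], [283.0, 185.0], [263.0, 238.0], [284.0, 253.0], [270.0, 348.0]]
```

View pics/w8.png

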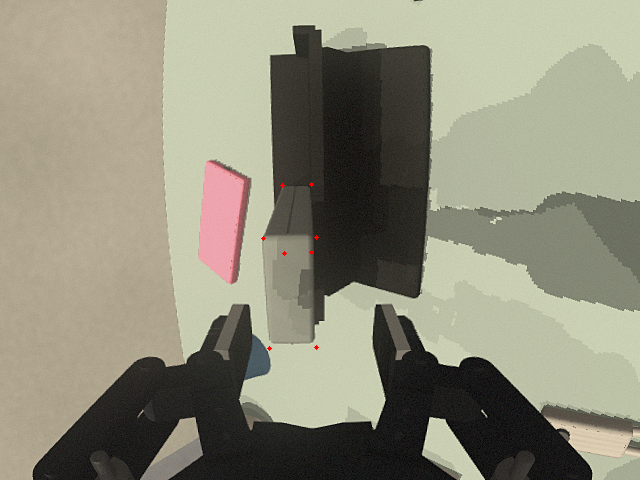

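The model matches within about 4 px, with the case roughly 3 mm further toward -y. Correct, then advance and grip.

servo_tool:
  deltas:
    - {"dx": 4, "dy": -2, "dz": 8, "rx": 0, "ry": -0.014, "rz": 0.002, "fingers": -0.25}
    - {"dx": 15, "dy": 1.2, "dz": -18, "rx": 0, "ry": 0, "rz": 0, "fingers": -0.25}
    - {"dx": 15, "dy": 1.2, "dz": -18, "rx": 0, "ry": 0, "rz": 0, "fingers": -0.25}
    - {"dx": 15, "dy": 1.2, "dz": -18, "rx": 0, "ry": 0, "rz": 0, "fingers": -0.25}
    - {"dx": 6, "dy": 0, "dz": -7, "rx": 0, "ry": 0, "rz": 0, "fingers": -0.25}
    - {"dx": 0, "dy": 0, "dz": 0, "rx": 0, "ry": 0, "rz": 0, "fingers": -0.25}

```text
clock: 15.45
tcp_pos: [0.5697, -0.1519, 0.1631]
orientation: [-0.252, 0.69, -0.637, 0.234]
wrist_force: [-0.2, -0.6, -0.5]
finger_gap: 0.0534
```

```bash

python3 - <<'E'
from h import *
P,M=tgt([.6686,-.145,.075],.025,.172);go(P,M)
E
```

```text
d mm [-1.8 -0.7 -1.3] rotvec [ 0.002  0.003 -0.003] 0.005
```

servo_tool:
  deltas:
    - {"dx": 0, "dy": 0, "dz": 0, "rx": 0, "ry": 0, "rz": 0, "fingers": 1}
    - {"dx": 0, "dy": 0, "dz": 0, "rx": 0, "ry": 0, "rz": 0, "fingers": 1}
    - {"dx": 0, "dy": 0, "dz": 0, "rx": 0, "ry": 0, "rz": 0, "fingers": 1}
    - {"dx": 0, "dy": 0, "dz": 0, "rx": 0, "ry": 0, "rz": 0, "fingers": 1}
    - {"dx": 0, "dy": 0, "dz": 0, "rx": 0, "ry": 0, "rz": 0, "fingers": 1}
  newtons: 45

```text
clock: 15.95
tcp_pos: [0.5689, -0.1534, 0.1641]
orientation: [-0.251, 0.689, -0.638, 0.235]
wrist_force: [-5.3, 0.8, 5.5]
finger_gap: 0.0241
```

servo_tool:
  deltas:
    - {"dx": 0, "dy": 0, "dz": 10, "rx": 0, "ry": 0, "rz": 0, "fingers": 1}
    - {"dx": 0, "dy": 0, "dz": 20, "rx": 0, "ry": 0, "rz": 0, "fingers": 1}
    - {"dx": 0, "dy": 0, "dz": 40, "rx": 0, "ry": 0, "rz": 0, "fingers": 1}
    - {"dx": 0, "dy": 0, "dz": 45, "rx": 0, "ry": 0, "rz": 0, "fingers": 1}
    - {"dx": 0, "dy": 0, "dz": 45, "rx": 0, "ry": 0, "rz": 0, "fingers": 1}

```text
clock: 16.45
tcp_pos: [0.5684, -0.1528, 0.3253]
orientation: [-0.251, 0.689, -0.638, 0.234]
wrist_force: [1.1, -1.4, -0.9]
finger_gap: 0.0246
```

```bash

python3 - <<'E'
from h import *
a=-.03;M=np.c_[[np.sin(a),-np.cos(a),0],[-np.cos(a),-np.sin(a),0],[0,0,-1]];go([.5856,.141,.275],M)
E
```

```text
d mm [ 17.2 293.8 -50.3] rotvec [-0.014  0.701 -0.102] 0.709
```

servo_tool:
  deltas:
    - {"dx": 2, "dy": 29, "dz": 10, "rx": 0, "ry": 0.07, "rz": -0.01, "fingers": 1}
    - {"dx": 2, "dy": 30, "dz": 0, "rx": 0, "ry": 0.07, "rz": -0.01, "fingers": 1}
    - {"dx": 2, "dy": 30, "dz": 0, "rx": 0, "ry": 0.07, "rz": -0.01, "fingers": 1}
    - {"dx": 2, "dy": 30, "dz": 0, "rx": 0, "ry": 0.07, "rz": -0.01, "fingers": 1}
    - {"dx": 2, "dy": 30, "dz": 0, "rx": 0, "ry": 0.07, "rz": -0.01, "fingers": 1}
    - {"dx": 2, "dy": 29, "dz": 0, "rx": -0.003, "ry": 0.07, "rz": -0.01, "fingers": 1}
    - {"dx": 2, "dy": 29, "dz": -10, "rx": -0.003, "ry": 0.07, "rz": -0.01, "fingers": 1}
    - {"dx": 2, "dy": 29, "dz": -15, "rx": -0.003, "ry": 0.07, "rz": -0.01, "fingers": 1}

```text
clock: 17.25
tcp_pos: [0.5857, 0.0842, 0.3104]
orientation: [0.053, -0.702, 0.709, -0.048]
wrist_force: [1.4, -0.6, -1.1]
finger_gap: 0.0245
```

servo_tool:
  deltas:
    - {"dx": 1, "dy": 29, "dz": -15, "rx": -0.003, "ry": 0.07, "rz": -0.01, "fingers": 1}
    - {"dx": 0, "dy": 29, "dz": -20, "rx": -0.002, "ry": 0.07, "rz": -0.01, "fingers": 1}
    - {"dx": 0, "dy": 0, "dz": -16, "rx": 0, "ry": 0, "rz": 0, "fingers": 1}
    - {"dx": 0, "dy": 0, "dz": 0, "rx": 0, "ry": 0, "rz": 0, "fingers": 1}
    - {"dx": 0, "dy": 0, "dz": 0, "rx": 0, "ry": 0, "rz": 0, "fingers": 1}

```text
clock: 17.75
tcp_pos: [0.586, 0.1408, 0.2578]
orientation: [0.001, -0.696, 0.718, -0.001]
wrist_force: [-0.6, 0.3, -0.0]
finger_gap: 0.0248
```

```bash

python3 - <<'E'
from h import *
s,c=snap('wrist','w9');print(s['tcp_pos'],s['clock'])
a=-.03;M=np.c_[[np.sin(a),-np.cos(a),0],[-np.cos(a),-np.sin(a),0],[0,0,-1]];go([.5856,.141,.26],M)
cv2.imwrite('pics/w9c.png',cv2.resize(c['img'][130:310,240:490,::-1],None,fx=3.2,fy=3.2,interpolation=cv2.INTER_CUBIC))
E
```

```text
[0.58599387 0.1407718  0.25782062] 17.75
d mm [-0.7  0.5  1.3] rotvec [0.    0.004 0.001] 0.004
```

View pics/w9c.png

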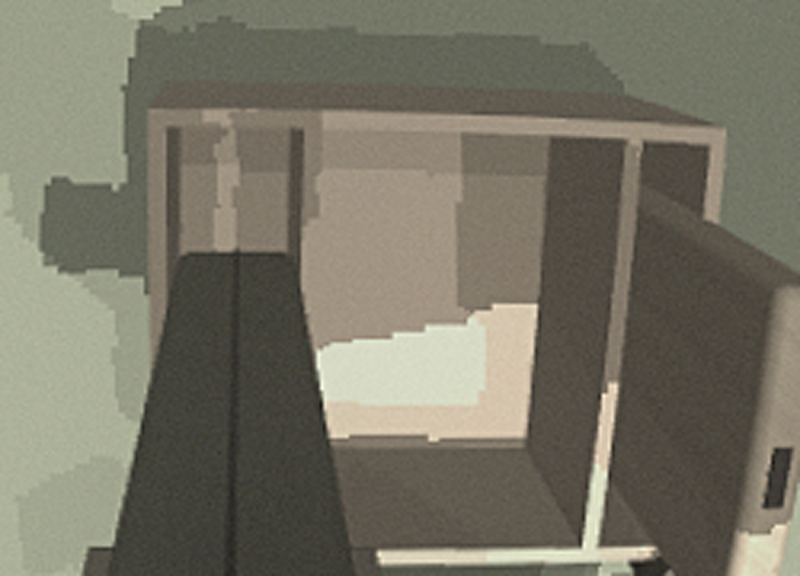

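Case foot spans crop u 179–288 and the wide slot's rim 166–304: centred. The bank stands upright in its slot at right. Lowering.

servo_tool:
  deltas:
    - {"dx": 0, "dy": 0, "dz": -12, "rx": 0, "ry": 0, "rz": 0, "fingers": 1}
    - {"dx": 0, "dy": 0, "dz": -8, "rx": 0, "ry": 0, "rz": 0, "fingers": 1}
    - {"dx": 0, "dy": 0, "dz": -8, "rx": 0, "ry": 0, "rz": 0, "fingers": 1}
    - {"dx": 0, "dy": 0, "dz": 0, "rx": 0, "ry": 0, "rz": 0, "fingers": 1}

```text
clock: 18.2
tcp_pos: [0.5852, 0.1404, 0.2279]
orientation: [-0.0, -0.696, 0.718, -0.0]
wrist_force: [0.5, -0.1, -1.2]
finger_gap: 0.0242
```

servo_tool:
  deltas:
    - {"dx": 0, "dy": 0, "dz": -12, "rx": 0, "ry": 0, "rz": 0, "fingers": 1}
    - {"dx": 0, "dy": 0, "dz": -12, "rx": 0, "ry": 0, "rz": 0, "fingers": 1}
    - {"dx": 0, "dy": 0, "dz": -12, "rx": 0, "ry": 0, "rz": 0, "fingers": 1}
    - {"dx": 0, "dy": 0, "dz": -10, "rx": 0, "ry": 0, "rz": 0, "fingers": 1}
    - {"dx": 0, "dy": 0, "dz": 0, "rx": 0, "ry": 0, "rz": 0, "fingers": 1}

```text
clock: 18.7
tcp_pos: [0.5853, 0.1408, 0.1812]
orientation: [-0.0, -0.696, 0.718, -0.0]
wrist_force: [0.2, 0.3, -1.6]
finger_gap: 0.0247
```

servo_tool:
  deltas:
    - {"dx": 0, "dy": 0, "dz": -4, "rx": 0, "ry": 0, "rz": 0, "fingers": 1}
    - {"dx": 0, "dy": 0, "dz": 0, "rx": 0, "ry": 0, "rz": 0, "fingers": 1}

```text
clock: 18.9
tcp_pos: [0.5859, 0.1409, 0.1792]
orientation: [0.0, -0.696, 0.718, -0.001]
wrist_force: [-0.1, -0.1, -0.7]
finger_gap: 0.0247
```

servo_tool:
  deltas:
    - {"dx": 0, "dy": 0, "dz": -2, "rx": 0, "ry": 0, "rz": 0, "fingers": 1}
    - {"dx": 0, "dy": 0, "dz": 0, "rx": 0, "ry": 0, "rz": 0, "fingers": 1}

```text
clock: 19.1
tcp_pos: [0.5864, 0.141, 0.178]
orientation: [0.001, -0.696, 0.718, -0.001]
wrist_force: [-0.7, 0.6, -0.0]
finger_gap: 0.0247
```

servo_tool:
  deltas:
    - {"dx": 0, "dy": 0, "dz": -1.5, "rx": 0, "ry": 0, "rz": 0, "fingers": 1}
    - {"dx": 0, "dy": 0, "dz": 0, "rx": 0, "ry": 0, "rz": 0, "fingers": 1}

```text
clock: 19.3
tcp_pos: [0.5864, 0.1411, 0.1779]
orientation: [0.002, -0.696, 0.718, -0.001]
wrist_force: [-3.3, 1.2, 8.9]
finger_gap: 0.0247
```

servo_tool:
  deltas:
    - {"dx": 0, "dy": 0, "dz": -1, "rx": 0, "ry": 0, "rz": 0, "fingers": 1}
    - {"dx": 0, "dy": 0, "dz": 0, "rx": 0, "ry": 0, "rz": 0, "fingers": 1}

```text
clock: 19.5
tcp_pos: [0.5864, 0.1412, 0.1779]
orientation: [0.002, -0.696, 0.718, -0.002]
wrist_force: [-4.5, 1.3, 15.1]
finger_gap: 0.0241
```

It's on the floor: 0.178 fits the roughly 2 mm shallower grip. Release and retreat.

servo_tool:
  deltas:
    - {"dx": 0, "dy": 0, "dz": 2.5, "rx": 0, "ry": 0, "rz": 0, "fingers": 1}
    - {"dx": 0, "dy": 0, "dz": 0, "rx": 0, "ry": 0, "rz": 0, "fingers": 0.1}
    - {"dx": 0, "dy": 0, "dz": 0, "rx": 0, "ry": 0, "rz": 0, "fingers": -0.25}
    - {"dx": 0, "dy": 0, "dz": 0, "rx": 0, "ry": 0, "rz": 0, "fingers": -0.25}
    - {"dx": 0, "dy": 0, "dz": 0, "rx": 0, "ry": 0, "rz": 0, "fingers": -0.25}

```text
clock: 20.0
tcp_pos: [0.5859, 0.1408, 0.177]
orientation: [0.0, -0.696, 0.718, -0.001]
wrist_force: [-0.2, 0.1, 0.1]
finger_gap: 0.0535
```

servo_tool:
  deltas:
    - {"dx": 0, "dy": 0, "dz": 30, "rx": 0, "ry": 0, "rz": 0, "fingers": -0.25}
    - {"dx": 0, "dy": 0, "dz": 45, "rx": 0, "ry": 0, "rz": 0, "fingers": -0.25}
    - {"dx": 0, "dy": 0, "dz": 45, "rx": 0, "ry": 0, "rz": 0, "fingers": -0.25}
    - {"dx": -10, "dy": -45, "dz": 0, "rx": 0, "ry": 0, "rz": 0, "fingers": -0.25}
    - {"dx": -10, "dy": -45, "dz": 0, "rx": 0, "ry": 0, "rz": 0, "fingers": -0.25}
    - {"dx": -10, "dy": -45, "dz": 0, "rx": 0, "ry": 0, "rz": 0, "fingers": -0.25}
    - {"dx": -10, "dy": -45, "dz": 0, "rx": 0, "ry": 0, "rz": 0, "fingers": -0.25}
    - {"dx": 0, "dy": 0, "dz": 0, "rx": 0, "ry": 0, "rz": 0, "fingers": -0.25}

```text
clock: 20.8
tcp_pos: [0.5451, -0.0438, 0.2973]
orientation: [-0.0, -0.694, 0.72, -0.001]
wrist_force: [-0.8, 0.3, 0.9]
finger_gap: 0.0537
```

```bash

python3 - <<'E'
from h import *
s,c=snap('scene');_,t=snap('top');print(s['tcp_pos'],s['clock'],s['wrist_force'])
a=cv2.resize(c['img'][140:340,340:500],None,fx=2.5,fy=2.5,interpolation=2);b=cv2.resize(t['img'][110:310,160:310],None,fx=2.5,fy=2.5,interpolation=2)
cv2.imwrite('pics/fin.png',np.hstack([a,b])[...,::-1])
E
```

```text
[ 0.54512576 -0.04376146  0.29732039] 20.8 [-0.82678995  0.29061187  0.88379274]
```

View pics/fin.png

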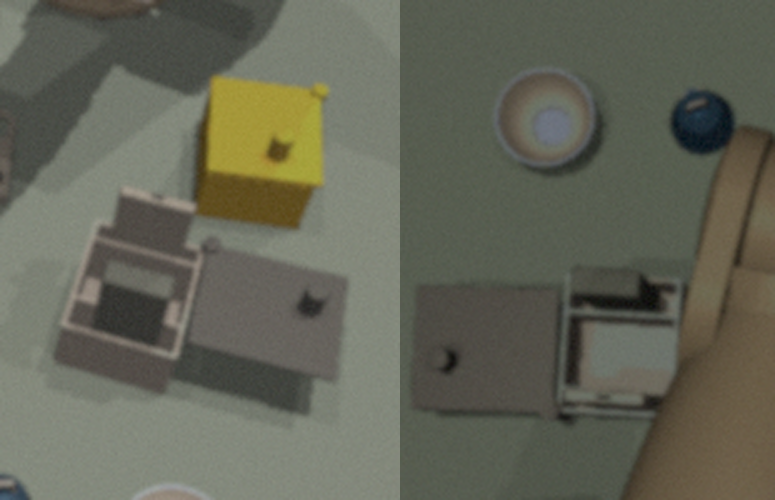

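Lid is aside with its knob at the far end, and the bank stands in the narrow slot. I'll check the case and lid numerically.

```bash

python3 - <<'E'
from h import *
Z=lambda p:R.from_euler('z',p[2]).as_matrix().T
Bb=box((-.006,.006),(-.036,.036),(.004,.144));Bc=box((-.0125,.0125),(-.031,.031),(.004,.154))
for cam in('scene','top'):
    c=read_camera(cam)
    for t,B,p in(('bank',Bb,[.485,.142,-.03]),('case',Bc,[.586,.141,-.03])):
        pr=proj(c,B[B[:,2]>.1]@Z(p)+[p[0],p[1],0]);print(cam,t,'top face predicted',pr.min(0).round(),pr.max(0).round())
        for r in cut_out(t,cam):
            e=r['extent']
            if e[0]<pr[:,0].mean()<e[2] and e[1]-15<pr[:,1].mean()<e[3]: print('  seen',round(r['confidence'],2),e)
    for r in cut_out('lid',cam)[:3]: print('lid',round(r['confidence'],2),r['extent'])
    if cam=='top':
        k=ray(c,(160+(445-400)/2.5,110+358/2.5),.11);print('knob',k,'angle from pivot',np.arctan2(k[1]-.205,k[0]-.475)+.39)
E
```

```text
scene bank top face predicted [386. 212.] [418. 224.]
  seen 0.83 [383.7, 213.3, 421.4, 245.3]
scene case top face predicted [379. 242.] [409. 258.]
  seen 0.78 [379.9, 241.8, 409.8, 277.7]
lid 0.94 [420.7, 167.5, 474.4, 216.2]
lid 0.85 [413.7, 233.4, 481.5, 291.5]
top bank top face predicted [226. 266.] [258. 273.]
  seen 0.67 [222.6, 262.7, 260.7, 274.9]
top case top face predicted [229. 218.] [257. 230.]
  seen 0.77 [229.2, 221.7, 265.1, 235.4]
lid 0.93 [162.7, 227.8, 222.4, 279.4]
lid 0.66 [180.3, 315.0, 227.7, 379.7]
knob [0.52188472 0.2955189  0.11      ] angle from pivot 1.4828881241131167
```

```bash
python3 -c "
from h import *
print(env.get_state()['clock'],job.hand_in())"
```

```text
the job is handed in; nothing more can be done
21.3 None
```

I swung the lid aside and stood both items upright in their slots, then handed the job in at 21.3 s.

- **Lid:** I pushed it round to its stop, where the wrist force rose to about 14 N, then backed off. The stop position works out to about 1.54 rad past its starting angle. A rougher reading from the top camera gave 1.48 rad. In the pictures the lid lies wholly beside the box.
- **Bank:** it is in the 17 mm slot. It touched the floor at tool height 0.1685 m, against 0.168 m expected, and I released it only after contact.
- **Case:** it is in the 30 mm slot. It touched the floor at 0.178 m against 0.176 m expected, which fits a grip about 2 mm shallower than planned. I also released it only after contact.

**Last checks:** after release, the scene camera's outlines of both items matched full-depth upright poses to within about 4 pixels. The top camera agreed, except that the case outline came out up to 8 pixels off there; the arm hid part of that view.

I did not move or touch the bell, the clip, the bowl or the look-alikes. I did not check separately that they were still in place at the end.

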